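Scoop the fluxed coil holders off the bench and park them on the rest

ROBOT

A 6-joint arm with a two-finger parallel gripper is mounted at the origin on a cart in front of the work surface, level with it; the furniture and walls round the work are solid. World frame = base frame: x ahead of the robot, y to its left, z up, the work surface at z = 0. Lengths are in m, angles in rad, forces in N, time in s.
With the tool pointing down it reaches from about 0.275 to 1 m from the base axis. Payload 8.4 kg.
Tool frame: the origin (TCP) lies on the centre line of the jaws, within the pads' length; the fingertips stand 17 mm ahead of it and the grasp point (between the pads) lies 2 mm behind it (bot.tcp_to_tips is the y of the fingertips in the tool frame, in m); y points along the fingers, z is the direction in which the jaws open and shut, and the axes are right-handed (so a half turn about y gives the same grasp; the last joint's range is limited). The gripper opens to 85 mm and grips with 20 to 120 N. Pads are 22 mm wide; open, the fingers measure 114 mm over their backs; the gripper's body (76 mm by 85 mm) begins 54 mm behind the grasp point. The pads swing forward as they close: fully open they stand 13 mm farther back than shut.
Start: joints at [-0.002, 0.353, 1.633, -0, 1.155, -0.002], TCP at [0.625, -0, 0.248] pointing down, gripper open.
Joint ranges: [-2.63, 2.63], [-0.92, 2.1], [0.06, 2.66], [-1.3, 4.44], [0, 2.69], [-3.02, 3.02]. Speed limits (rad/s): [2.22, 2.22, 2.79, 3.14, 3.14, 3.14].

INTERFACE

Orientations are given as a unit quaternion [x, y, z, w].
In Python, from workcell import bot, hand, kinematics, get_obs, vision, hand_in gives the robot as it stands. The module is installed in compiled form; this text tells all that it offers. Calls block until the motion is done:
- bot.reach(position, orientation): joint-space move of the TCP to a pose.
- bot.servo_line(position, ori=None, velocity=0.15): straight line of the TCP; ori=None keeps the orientation; velocity is the mean speed in m/s.
- bot.goto_joints(angles): joint-space move.
- hand.move_gripper(opening, strength=None): finger opening in m; strength is the grip in N (None keeps the last); returns when the fingers have stopped.
- bot.dwell(seconds).
- kinematics.solve_ik(position, orientation): joint angles nearest the present ones, or None.
- get_obs(): the state.
- vision.read_camera(name): name is "scene" or "side" or "wrist"; returns a dict with "frame" (384x512x3 uint8, red, green, blue), "intrinsics" (3x3 intrinsics, pixels), "view" (4x4, takes a point from world to camera coordinates). Camera axes: x right, y down, z forward; pixel columns grow to the right and rows downward; lengths in m; the calibration is good to about 2 mm. A picture is of the moment at which its call begins. There is no depth.
A pose or a line that the arm cannot do raises bot.IKError and nothing moves.
- hand_in(): hands the job in, once; it reports no verdict.
The state is a dict: "time_s": time; "joint_pos": joint angles; "joint_vel": joint speeds; "joint_efforts": joint torques, N m; "position": TCP position; "orientation": TCP orientation; "wrist_force": force on the tool from outside, world axes, zero at the start; "ft_torque": the same for the moment, N m; "gripper_width": finger opening in m.
Only numpy, scipy, OpenCV 4.12 (cv2) and the standard library are available. Lean on these libraries where they do the work, as an engineer would, in place of code of your own. Each camera call takes 0.05 s, during which the arm holds its last target.

TASK

The two wire coil holders in front of the yellow stop are sticky with flux, so do not touch them with the fingers: push the flat scoop against the stop so that both slide onto it, lift them clear together in the scoop and set the loaded scoop down squarely on the blue rest. The small green tape measure stands close behind the scoop's red grip; nudge it aside for finger room and leave it standing. Leave the other things on the bench where they are.

Things in the scene. Friction and masses are not known exactly. Their poses are not given: they have to be found in the camera images.
- scoop: Loose flat aluminium scoop, 0.25 kg, 130 mm wide (its x), 128 mm long (its y). Origin under the middle of its flat 3 mm floor, on the underside. The open lip is at y = +60 mm (last 20 mm thin and bevelled), the rear wall's inner face at y = -52 mm, side walls 22 mm high at x = +-65 mm, falling to 11 mm towards the lip. Inside width 124 mm.
- scoop_grip (a point): Middle of the scoop's red upright grip block, 58 mm (scoop x) by 16 mm (scoop y) by 42 mm tall (13 to 55 mm over the scoop's underside); this point is 60 mm behind the scoop's origin and 40 mm up. Pinch it from above across its 16 mm, fingers before and behind it; the front finger goes inside the scoop over its floor.
- stop: Fixed yellow steel stop, a straight upright wall 150 mm long (its x) and 50 mm high. The origin lies on the bench at the middle of the working face, which looks along its own -y; foot and ribs lie behind it, to y = +32 mm.
- coil_a_center (a point): Centre of a loose wire coil holder, lying on its side in front of the stop: 83 by 31 by 31 mm (its solid part 66 by 24 by 27 mm), 35 g, length along its own x, about along the stop's y. The point is 14 mm above the bench.
- coil_b_center (a point): Centre of the other coil holder, the same as the first, beside it along the stop.
- tape_center (a point): Centre of the loose green and yellow pocket tape measure, 0.22 kg, standing on edge close behind the scoop's grip (3 to 8 mm of gap): 54 mm long (its solid part; 63 with the hook) along the scoop's x, 27 mm thick along the scoop's y, 46 to 54 mm tall; this point is 23 mm above the bench. Its own x points up while it stands.
- rest: Fixed blue steel rest, a table 140 mm (its x) by 100 mm (its y) with two black rubber strips, top 32 mm above the bench. The origin is on the bench under its middle. The scoop overhangs it a little all round; it sits squarely when its middle is over the rest's middle and its lip points along the rest's +y.
- reel: Bystander: grey solder reel standing on its flange, 54 mm in diameter, 35 mm high; origin at the middle of its underside.
- stand_tall: Bystander: soldering-iron stand with an upright wire coil, 120 by 73 by 179 mm; origin under its middle.
- sign: Bystander: pink folded desk sign, 88 by 130 by 148 mm tall; origin under its middle.
- cutters: Bystander: side cutters with red handles lying flat, 154 by 48 by 14 mm; origin under the middle.
- tape_big: Bystander: red and black tape measure lying on its side, 62 by 88 by 31 mm; origin under the middle.

How it is judged:
On the way:
1. both coil holders lie in the scoop and the scoop is lifted clear of the bench, at least 40 mm up (x of coil_a_center in the frame of scoop between -0.06 and 0.06 m and y of coil_a_center in the frame of scoop between -0.052 and 0.052 m and z of coil_a_center in the frame of scoop between 0.01 and 0.045 m and x of coil_b_center in the frame of scoop between -0.06 and 0.06 m and y of coil_b_center in the frame of scoop between -0.052 and 0.052 m and z of coil_b_center in the frame of scoop between 0.01 and 0.045 m and height (world z) of scoop above 0.04 m), for 0.2 s.
At the end, for the whole second after the job is handed in: The scoop rests level on the blue rest, its middle within 25 mm of the rest's middle and turned less than 0.2 rad from it, with both coil holders lying inside it; the green tape measure still stands on the bench; everything is at rest (x of coil_a_center in the frame of scoop between -0.06 and 0.06 m and y of coil_a_center in the frame of scoop between -0.052 and 0.052 m and z of coil_a_center in the frame of scoop between 0.01 and 0.045 m and x of coil_b_center in the frame of scoop between -0.06 and 0.06 m and y of coil_b_center in the frame of scoop between -0.052 and 0.052 m and z of coil_b_center in the frame of scoop between 0.01 and 0.045 m and horizontal distance between scoop and rest below 0.025 m and z of scoop in the frame of rest between 0.028 and 0.037 m and angle between the y axis of scoop and the y axis of rest, either way round below 0.2 rad and angle between scoop's own z axis and vertical below 0.06 rad and angle between tape's own x axis and vertical below 0.15 rad and height (world z) of tape_center below 0.035 m and linear speed of each of scoop, coil_a, coil_b below 0.02 m/s); the robot touches nothing.
It fails at once if a finger presses on a coil holder (contact force between the fingers and coil_a above 0.5 N or contact force between the fingers and coil_b above 0.5 N).
It fails at once if the green tape measure is knocked over (angle between tape's own x axis and vertical above 0.6 rad).
It fails at once if a bystander (reel, iron stand, pink sign, side cutters, red tape measure) is pushed more than 20 mm (distance of any of reel, stand_tall, sign, cutters, tape_big from where it was at the start of the episode above 0.02 m).
It also fails if it takes over 67 s, if anything falls off the work surface, if the arm or the gripper's body presses on something with over 40 N, if the wrist force passes 120 N, or if a joint passes its speed limit or range.

## Working session

There is one attempt and no reset: what is moved stays moved. The work goes in short steps, each a Python script; the robot and the scene stay as the last script left them, time stands still between calls to the robot, and variables do not carry over. Pictures are saved under pics/ and viewed, and the job is handed in when it is done.

```bash
mkdir -p pics; ls
cat > h.py <<'E'
import numpy as np, cv2
from workcell import bot, hand, kinematics, get_obs, vision, hand_in
def snap(n,f):
    r=vision.read_camera(n); cv2.imwrite('pics/'+f+'.png',cv2.resize(r['frame'][:,:,::-1],(768,576),interpolation=cv2.INTER_CUBIC))
    np.savez('pics/'+f+'.npz',K=r['intrinsics'],V=r['view'],im=r['frame']); return r
def ray(f,u,v,z):  # u,v in 768x576 saved picture; intersect plane z
    d=np.load('pics/'+f+'.npz');K,V=d['K'],d['V']
    u=(u+.5)/1.5-.5; v=(v+.5)/1.5-.5
    R,t=V[:3,:3],V[:3,3]; c=-R.T@t; q=R.T@np.linalg.solve(K,[u,v,1.])
    return c+q*(z-c[2])/q[2]
def proj(f,P):
    d=np.load('pics/'+f+'.npz');K,V=d['K'],d['V']
    P=np.atleast_2d(P); c=P@V[:3,:3].T+V[:3,3]; p=c@K.T; p=p[:,:2]/p[:,2:]
    return (p+.5)*1.5-.5
E
python3 - <<'E'
from h import *
for n in ['scene','side','wrist']:
    r=snap(n,n+'0'); V=r['view']; print(n,-V[:3,:3].T@V[:3,3],V[2,:3])
o=get_obs(); print(o['time_s'],o['orientation'],o['gripper_width'],bot.tcp_to_tips,o['wrist_force'])
E
```

```text
pics
scene [-0.22914776  0.61867765  0.87221324] [ 0.60331134 -0.50728516 -0.61536753]
side [-0.02066514 -0.93153832  1.01583404] [ 0.40638536  0.61197601 -0.67848088]
wrist [0.62358625 0.08408385 0.37211742] [-7.14260634e-04 -3.24389567e-01 -9.45923305e-01]
0.15 [ 0.50026393 -0.50024462  0.49974565 -0.49974553] 0.08504155261504256 0.017 [-0.18552767 -1.06652747  0.00996287]
```

View pics/scene0.png

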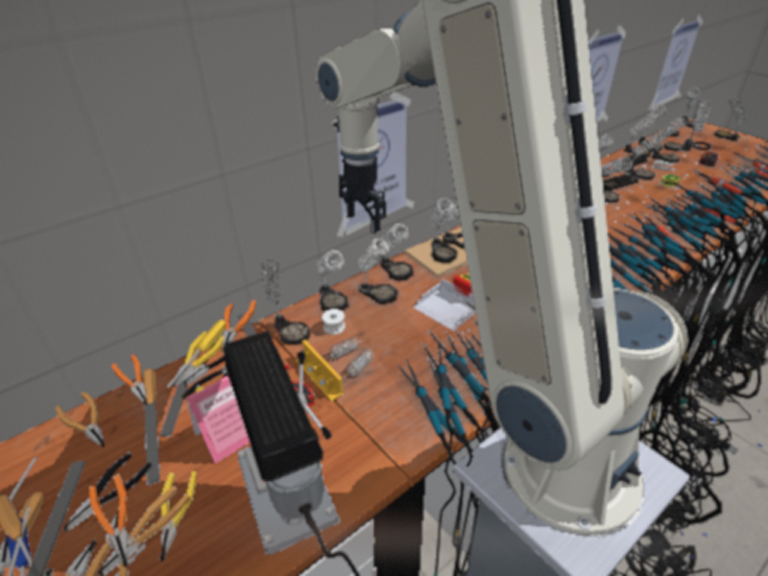

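View pics/side0.png

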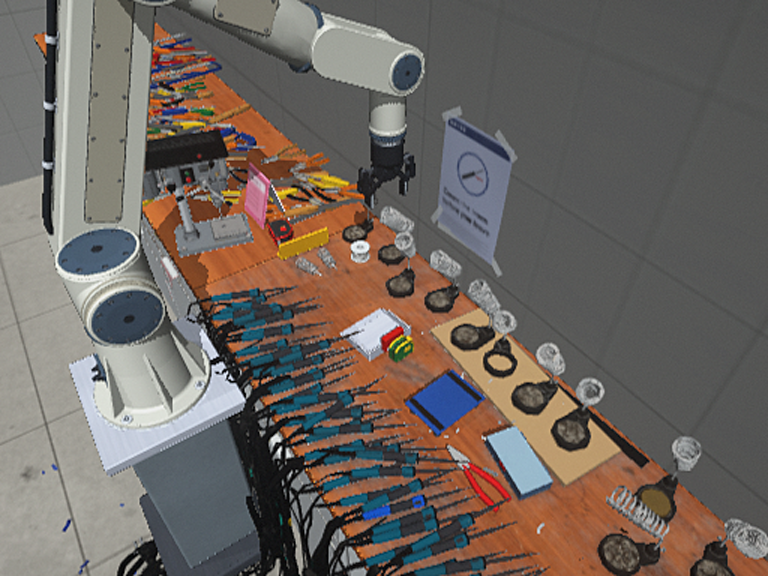

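View pics/wrist0.png

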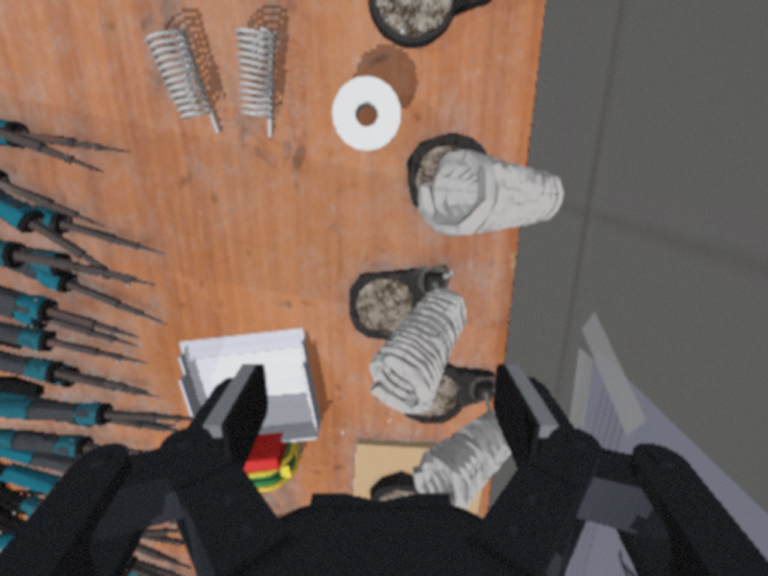

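Run:
```python
from h import *
im=np.load('pics/side0.npz')['im'][:,:,::-1]
c=im[125:295,150:350]; cv2.imwrite('pics/c1.png',cv2.resize(c,None,fx=3.5,fy=3.5,interpolation=cv2.INTER_CUBIC))
for n,pts,z in [('wrist0',[(183,340),(303,330),(318,438),(367,113),(185,70),(256,70)],0.0),('side0',[(340,332),(385,308),(412,428),(484,403),(446,370),(278,257),(327,243),(406,428)],0.0)]:
    for p in pts: print(n,p,ray(n,*p,z).round(3))
```

```text
wrist0 (183, 340) [ 0.419 -0.104  0.   ]
wrist0 (303, 330) [ 0.544 -0.092  0.   ]
wrist0 (318, 438) [ 0.553 -0.227  0.   ]
wrist0 (367, 113) [0.612 0.113 0.   ]
wrist0 (185, 70) [0.461 0.146 0.   ]
wrist0 (256, 70) [0.52  0.146 0.   ]
side0 (340, 332) [ 0.42  -0.103  0.   ]
side0 (385, 308) [ 0.556 -0.096  0.   ]
side0 (412, 428) [ 0.405 -0.417  0.   ]
side0 (484, 403) [ 0.57  -0.452  0.   ]
side0 (446, 370) [ 0.559 -0.337  0.   ]
side0 (278, 257) [0.422 0.236 0.   ]
side0 (327, 243) [0.567 0.214 0.   ]
side0 (406, 428) [ 0.395 -0.41   0.   ]
```

View pics/c1.png

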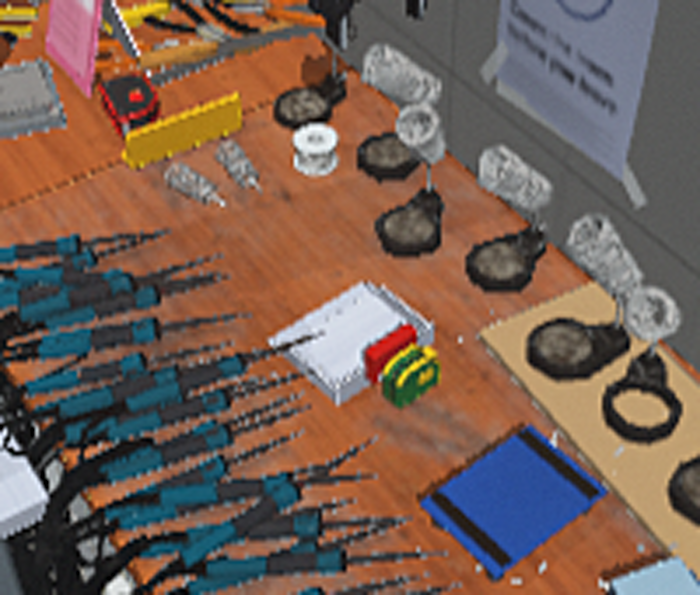

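Run:
```python
from h import *
q=get_obs()['orientation']
bot.reach([0.50,0.10,0.30],q); snap('wrist','w1'); print(get_obs()['time_s'])
bot.reach([0.49,-0.33,0.30],q); snap('wrist','w2'); print(get_obs()['time_s'])
```

```text
0.9083
2.5417
```

View pics/w1.png

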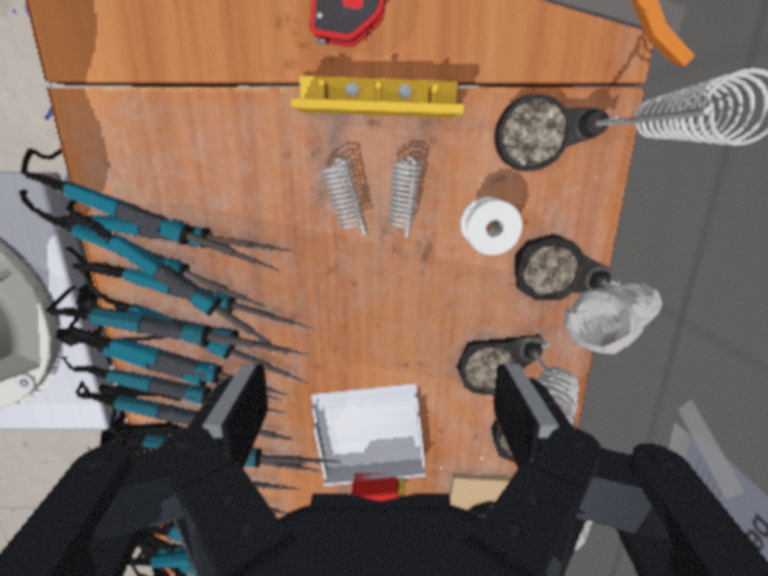

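View pics/w2.png

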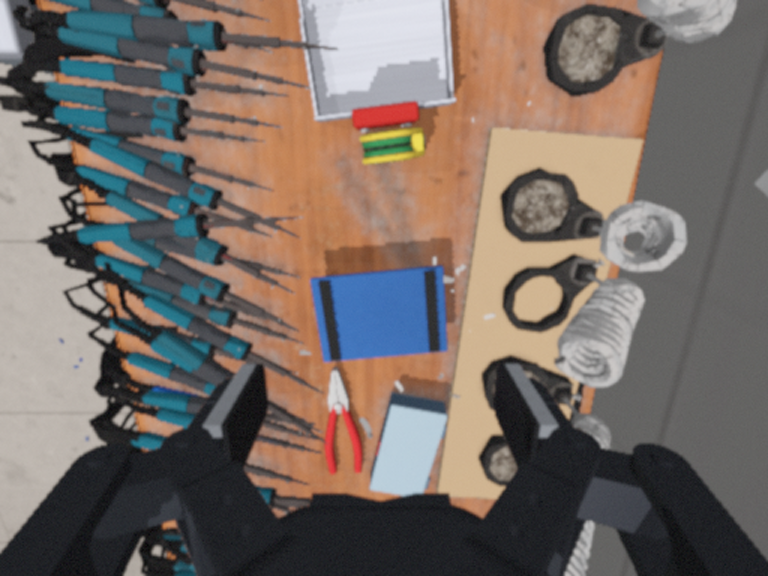

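Run:
```python
from h import *
a=np.load('pics/w1.npz')['im'][:,:,::-1]; b=np.load('pics/w2.npz')['im'][:,:,::-1]
# 768-pixel coords crop [u0,u1,v0,v1] at 512 scale
cv2.imwrite('pics/c2.png',cv2.resize(a[45:165,180:330],None,fx=5,fy=5,interpolation=cv2.INTER_CUBIC))
cv2.imwrite('pics/c3.png',cv2.resize(b[0:120,190:310],None,fx=5,fy=5,interpolation=cv2.INTER_CUBIC))
cv2.imwrite('pics/c4.png',cv2.resize(b[160:250,195:310],None,fx=5,fy=5,interpolation=cv2.INTER_CUBIC))
```

```text
(no output)
```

View pics/c2.png

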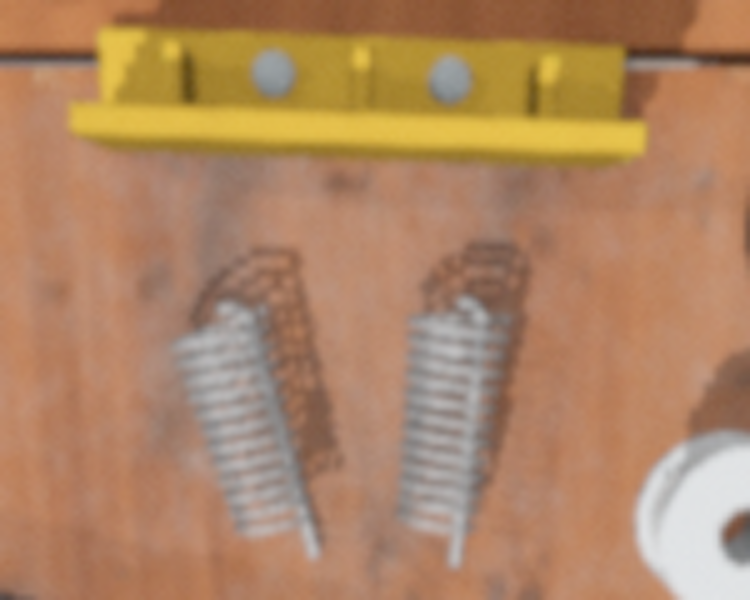

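View pics/c3.png

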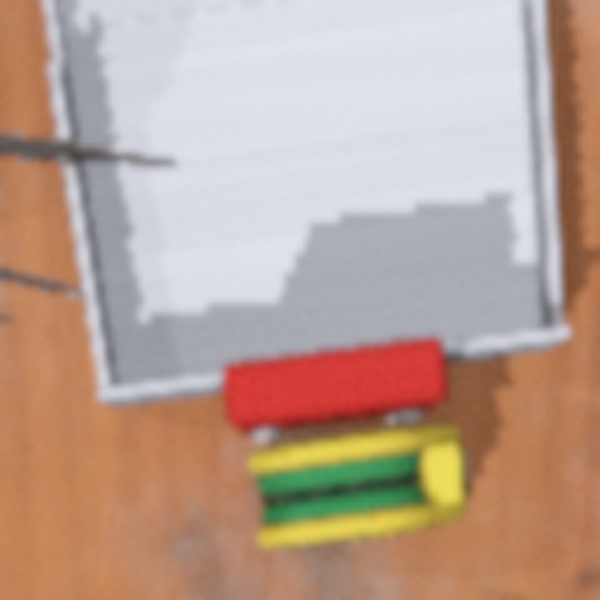

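View pics/c4.png

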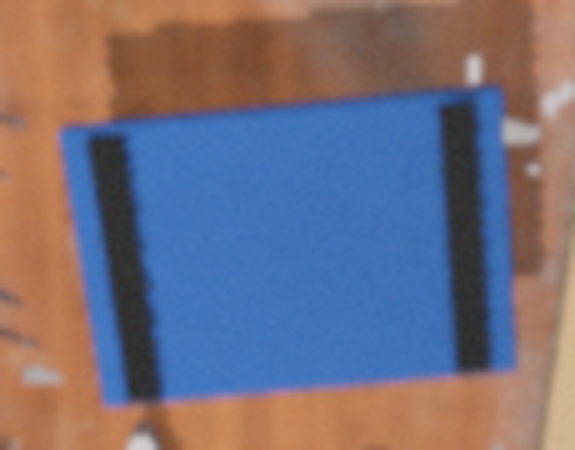

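```bash
cat >> h.py <<'E'
def rayc(f,cx,cy,u0,v0,z,s=5.):
    u=(cx+.5)/s-.5+u0; v=(cy+.5)/s-.5+v0
    return ray(f,(u+.5)*1.5-.5,(v+.5)*1.5-.5,z)
def tri(obs):
    A=[];b=[]
    for f,u,v in obs:
        p=ray(f,u,v,0);q=ray(f,u,v,.1);d=(q-p)/np.linalg.norm(q-p);M=np.eye(3)-np.outer(d,d);A.append(M);b.append(M@p)
    x=np.linalg.lstsq(np.vstack(A),np.hstack(b),rcond=None)[0]
    return x,[np.linalg.norm(a@x-c) for a,c in zip(A,b)]
E
python3 - <<'E'
from h import *
def P(n,f,o,z,pts):
    r=np.array([rayc(f,*p,*o,z) for p in pts]); print(n,z,r[:,:2].round(4).tolist()); return r
r=P('stop top edge front',"w1",(180,45),.05,[(70,135),(645,155)]); d=r[1]-r[0]; print(np.linalg.norm(d),np.arctan2(d[1],d[0]),(r[0]+r[1])[:2]/2)
P('stop bottom',"w1",(180,45),.0,[(85,140),(630,160)])
P('coil a mid ends',"w1",(180,45),.014,[(222,325),(270,530),(315,555)])
P('coil b mid ends',"w1",(180,45),.014,[(460,320),(432,525),(455,563)])
o=(190,0)
r=P('grip top (front L, front R, rear L, rear R)','w2',o,.055,[(228,368),(440,342),(238,425),(443,395)]);print(r.mean(0)); d=r[1]-r[0]+r[3]-r[2]; print(np.arctan2(d[1],d[0]),np.linalg.norm(d)/2)
r=P('rear wall top','w2',o,.022,[(103,400),(568,335)]); d=r[1]-r[0]; print(np.linalg.norm(d),np.arctan2(d[1],d[0]),r.mean(0))
P('side wall tops','w2',o,.022,[(50,30),(540,30)])
r=P('tape top','w2',o,.050,[(250,462),(458,430),(262,545),(465,515)]);print(r.mean(0)); d=r[1]-r[0]+r[3]-r[2]; print(np.arctan2(d[1],d[0]),np.linalg.norm(d)/2)
o=(195,160)
r=P('rest','w2',o,.030,[(63,128),(500,88),(107,404),(515,370)]);print(r.mean(0)); d=r[1]-r[0]+r[3]-r[2]; print(np.arctan2(d[1],d[0]),np.linalg.norm(d)/2); e=r[0]-r[2]+r[1]-r[3]; print(np.linalg.norm(e)/2,np.arctan2(e[1],e[0]))
print('drv',tri([('w2',337,48),('w1',338,461),('side0',361,331)]),tri([('w2',337,48),('w1',338,461)]))
print(get_obs()['position'])
E
```

```text
stop top edge front 0.05 [[0.4226, 0.2171], [0.5715, 0.2125]]
0.14902305951211584 -0.031123460847042348 [0.49703285 0.21477675]
stop bottom 0.0 [[0.4166, 0.2202], [0.5768, 0.2149]]
coil a mid ends 0.014 [[0.4564, 0.1688], [0.4692, 0.1077], [0.4831, 0.0999]]
coil b mid ends 0.014 [[0.5268, 0.1702], [0.5195, 0.1093], [0.5269, 0.0974]]
grip top (front L, front R, rear L, rear R) 0.055 [[0.466, -0.2141], [0.52, -0.208], [0.4683, -0.2276], [0.5211, -0.2204]]
[ 0.49384417 -0.21753125  0.055     ]
0.12408001540789299 0.053794339266798
rear wall top 0.022 [[0.4287, -0.2196], [0.558, -0.2029]]
0.1303431631258304 0.12850034507336444 [ 0.49335557 -0.21122404  0.022     ]
side wall tops 0.022 [[0.4196, -0.131], [0.5463, -0.1309]]
tape top 0.05 [[0.471, -0.2365], [0.5257, -0.2286], [0.4739, -0.2575], [0.5284, -0.2498]]
[ 0.4997591  -0.24308439  0.05      ]
0.14238241591274722 0.055133272835038556
rest 0.03 [[0.4174, -0.3724], [0.5529, -0.3594], [0.4267, -0.4697], [0.5629, -0.4568]]
[ 0.48999191 -0.41457773  0.03      ]
0.09541159700210444 0.13649533007620562
0.09783823865495272 1.6698099720143678
drv (array([ 0.44869867, -0.16465878,  0.04413837]), [np.float64(0.00422863986076502), np.float64(0.0025035153111007493), np.float64(0.006002091140204141)]) (array([ 0.45159054, -0.16574082,  0.04597196]), [np.float64(0.0014709342461013263), np.float64(0.001470934246101217)])
[ 0.49047616 -0.32900173  0.29998969]
```

```bash
cat >> h.py <<'E'
from scipy.spatial.transform import Rotation as Ro
Q0=Ro.from_quat([0.5,-0.5,0.5,-0.5])
def yaw(a,tilt=0.): # a: yaw added to start orientation
    return (Ro.from_euler('z',a)*Q0).as_quat()
E
python3 - <<'E'
from h import *
print(Q0.as_matrix().round(2).tolist())
def c1(x,y): return ((x/3.5+150+.0)*1.5,(y/3.5+125)*1.5)
for n,w,s in [('t1',(297,235),c1(375,440)),('t2',(297,272),c1(405,518)),('box',(398,397),(487,430)),('handle',(222,28),c1(240,363))]: print(n,tri([('w2',*w),('side0',*s)]))
print(ray('w2',395,395,.02))
for a in (np.pi/2,-np.pi/2):
  for p in ([.494,-.2175,.038],[.494,.094,.038],[.49,-.47,.07],[.49,-.47,.2]): print(p,np.round(kinematics.solve_ik(p,yaw(a)),2))
print(np.round(kinematics.solve_ik([.5,-.246,.029],yaw(.135)),2))
E
```

```text
[[0.0, 0.0, 1.0], [-1.0, 0.0, 0.0], [0.0, -1.0, 0.0]]
t1 (array([ 0.41017586, -0.31805293,  0.06365615]), [np.float64(0.003430363177532023), np.float64(0.003430363177531686)])
t2 (array([ 0.40100694, -0.37131952,  0.01491361]), [np.float64(0.0013676882448004795), np.float64(0.0013676882447997691)])
box (array([ 0.51202216, -0.51842981,  0.02980665]), [np.float64(0.002341841099718861), np.float64(0.002341841099718433)])
handle (array([ 0.35955431, -0.15217801,  0.0453127 ]), [np.float64(0.0010778360708150526), np.float64(0.0010778360708152746)])
[ 0.50686915 -0.52101918  0.02      ]
[0.494, -0.2175, 0.038] [-0.42  0.52  1.96 -0.    0.67 -1.99]
[0.494, 0.094, 0.038] [ 0.19  0.48  2.04 -0.    0.63 -1.39]
[0.49, -0.47, 0.07] [-0.77  0.63  1.63 -0.    0.89 -2.34]
[0.49, -0.47, 0.2] [-0.77  0.48  1.55 -0.    1.11 -2.34]
[0.494, -0.2175, 0.038] [-0.42  0.52  1.96 -0.    0.67  1.15]
[0.494, 0.094, 0.038] [ 0.19  0.48  2.04 -0.    0.63  1.76]
[0.49, -0.47, 0.07] [-0.77  0.63  1.63 -0.    0.89  0.8 ]
[0.49, -0.47, 0.2] [-0.77  0.48  1.55 -0.    1.11  0.8 ]
[-0.46  0.55  1.92 -0.    0.67 -0.59]
```

Run:
```python
from h import *
q=yaw(.133); n=np.array([-np.sin(.126),np.cos(.126),0])
p=np.array([.5,-.246,.12])
bot.reach(p,q); 
p[2]=.029; bot.servo_line(p,velocity=.12); print(get_obs()['wrist_force'])
hand.move_gripper(0.03,20); o=get_obs(); print(o['time_s'],o['gripper_width'],o['wrist_force'])
p2=p-.050*n; bot.servo_line(p2,velocity=.06); print(get_obs()['wrist_force'])
hand.move_gripper(.085); p2[2]=.13; bot.servo_line(p2,velocity=.12)
# to viewing / pre-grasp
bot.reach([.5,-.215,.20],yaw(.126+np.pi/2)); snap('wrist','w3'); snap('side','s3'); print(get_obs()['time_s'])
```

```text
[ 0.91077776 -0.04097127 -0.0843284 ]
4.6583 0.05411597826950317 [-0.1756149   0.87756824  6.21744678]
[-0.04073041  1.27864143  6.64085502]
8.45
```

View pics/w3.png

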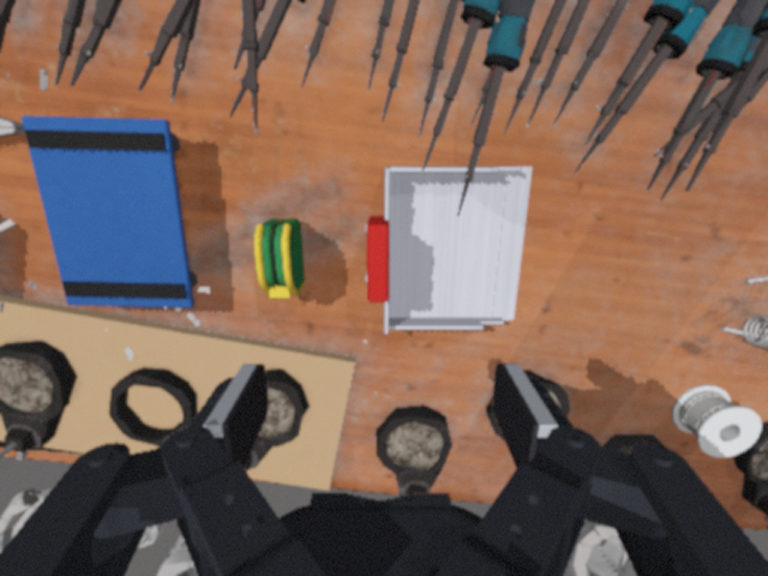

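View pics/s3.png

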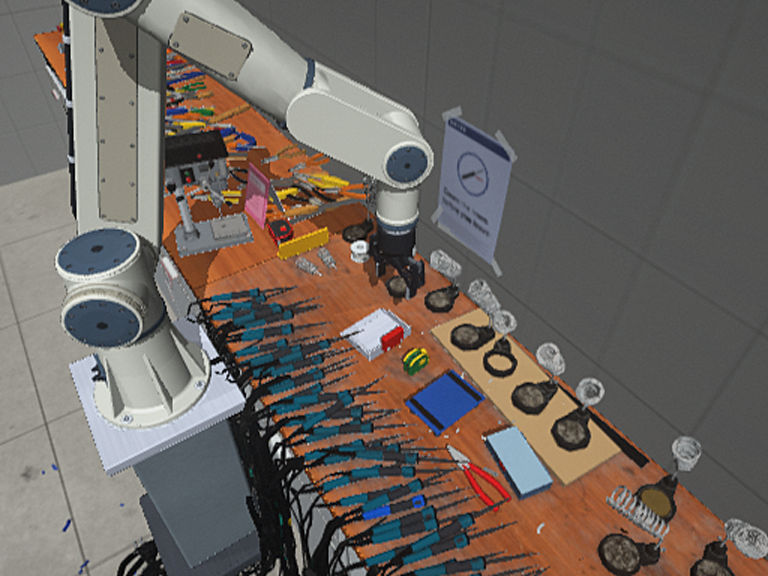

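Run:
```python
from h import *
r=np.array([ray('w3',*p,.055) for p in [(368,217),(388,217),(388,300),(368,301)]]);print(r.round(4),r.mean(0))
w=np.array([ray('w3',*p,.022) for p in [(386,168),(386,331)]]);print(w.round(4), w.mean(0))
l=np.array([ray('w3',*p,.011) for p in [(531,168),(515,320)]]);print(l.round(4))
t=np.array([ray('w3',*p,.05) for p in [(256,225),(292,223),(297,292),(264,292)]]);print(t.round(4),t.mean(0))
o=get_obs();print(o['position'])
```

```text
[[ 0.4601 -0.2276  0.055 ]
 [ 0.4584 -0.2143  0.055 ]
 [ 0.5177 -0.2065  0.055 ]
 [ 0.5203 -0.2207  0.055 ]] [ 0.48912091 -0.2172684   0.055     ]
[[ 0.4285 -0.2191  0.022 ]
 [ 0.5578 -0.2023  0.022 ]] [ 0.49315253 -0.21066926  0.022     ]
[[ 0.4154 -0.1104  0.011 ]
 [ 0.539  -0.0933  0.011 ]]
[[ 0.476  -0.3038  0.05  ]
 [ 0.4715 -0.2792  0.05  ]
 [ 0.5217 -0.2729  0.05  ]
 [ 0.5247 -0.2968  0.05  ]] [ 0.49847695 -0.28819881  0.05      ]
[ 0.49988298 -0.21514248  0.19959264]
```

Run:
```python
from h import *
q=yaw(.129+np.pi/2)
hand.move_gripper(.052)
bot.reach([.4925,-.2175,.11],q)
bot.servo_line([.4925,-.2175,.040],velocity=.1); print(get_obs()['wrist_force'])
hand.move_gripper(.005,90); o=get_obs(); print(o['time_s'],o['gripper_width'],o['wrist_force'],o['position'])
snap('wrist','w4'); snap('side','s4')
```

```text
[-0.51105411  0.25840007  0.57946664]
10.6 0.014974173255200503 [-1.03716245  0.15216043  4.76317715] [ 0.49298993 -0.2177888   0.04074479]
```

View pics/w4.png

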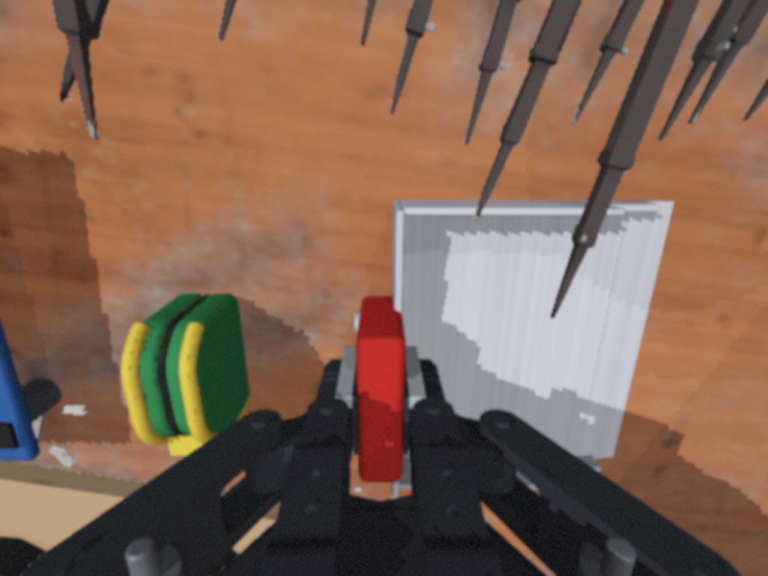

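Run:
```python
from h import *
H=np.pi/2
def go(x,y,a,v):
    bot.servo_line([x,y,.040],yaw(a+H),velocity=v); o=get_obs(); print(round(o['time_s'],2),o['position'].round(4) if hasattr(o['position'],'round') else o['position'],np.round(o['wrist_force'],1))
go(.504,-.15,.06,.06)
go(.492,-.07,-.031,.06)
go(.492,.03,-.031,.06)
snap('wrist','w5');snap('side','s5')
```

```text
11.99 [ 0.5048 -0.1502  0.0407] [-0.1 -0.4  6.2]
13.49 [ 0.4929 -0.0701  0.0407] [ 0.3 -0.8  5.8]
15.31 [0.4928 0.0298 0.0407] [-0.2 -4.   7.4]
```

View pics/w5.png

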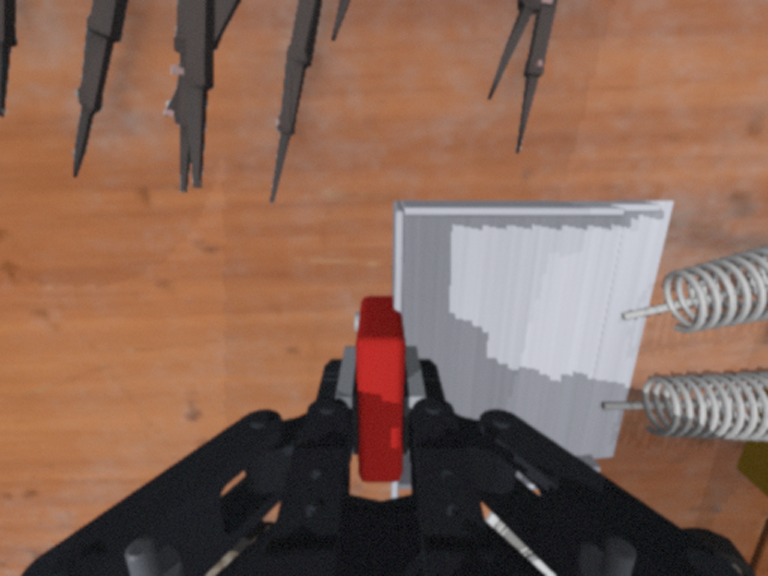

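View pics/s5.png

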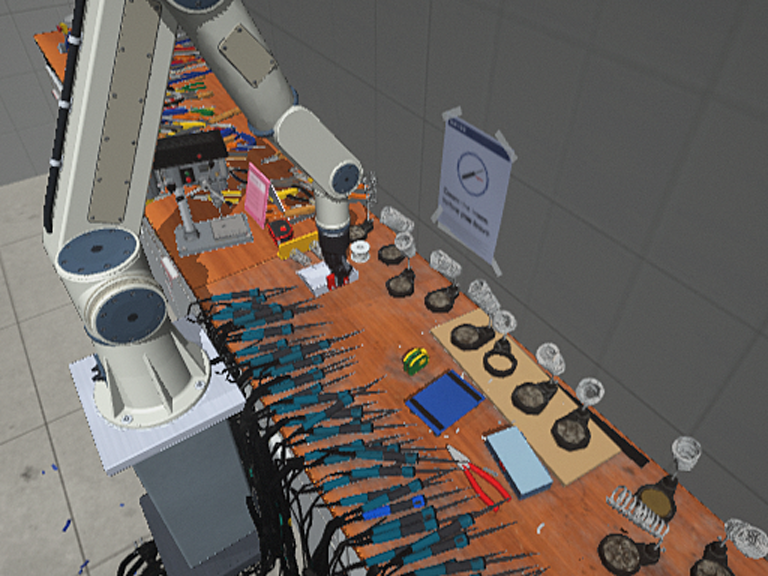

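Run:
```python
from h import *
H=np.pi/2; q=yaw(-.031+H)
def go(y,v):
    bot.servo_line([.497,y,.040],q,velocity=v); o=get_obs(); print(round(o['time_s'],2),np.round(o['position'],4),np.round(o['wrist_force'],1)); return o
go(.055,.05)
go(.085,.05)
y=.085
while y<.103:
    y+=.0015; o=go(y,.03)
    if o['wrist_force'][1]<-14: break
snap('wrist','w6');snap('scene','sc6')
```

```text
16.07 [0.4976 0.0552 0.0407] [-0.3 -0.9  7.5]
16.82 [0.4977 0.0852 0.0407] [-0.4 -0.9  7.3]
17.07 [0.4976 0.0864 0.0407] [-0.6 -3.9  8.2]
17.32 [0.4976 0.0878 0.0407] [ 0.8 -3.7  7.8]
17.57 [0.4976 0.0892 0.0407] [-0.3 -5.2  8.5]
17.82 [0.4976 0.0907 0.0407] [ 0.1 -4.8  8.1]
18.07 [0.4976 0.0922 0.0407] [ 0.1 -5.5  7.9]
18.32 [0.4976 0.0937 0.0407] [-0.5 -4.5  9. ]
18.57 [0.4976 0.0949 0.0407] [ 0.7 -8.2 10.2]
18.82 [0.4975 0.0953 0.0407] [  0.2 -16.4  10.9]
```

View pics/w6.png

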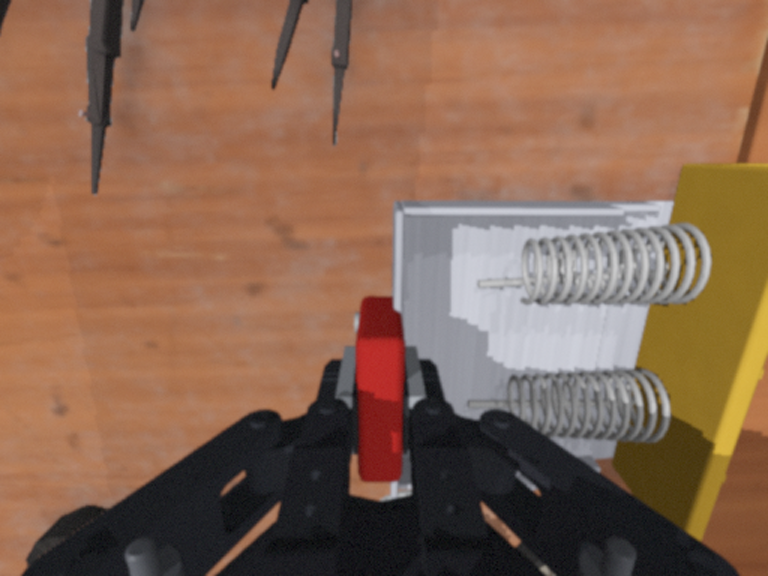

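View pics/sc6.png

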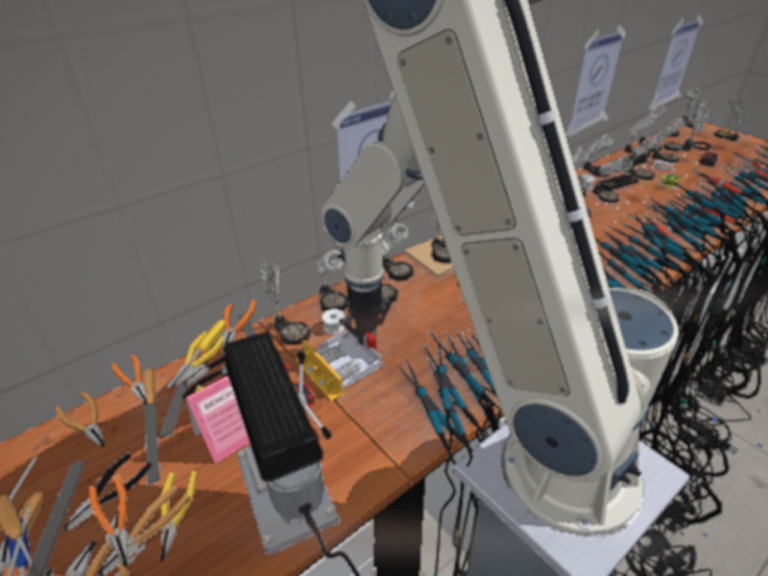

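Run:
```python
from h import *
H=np.pi/2
r=np.array([ray('w3',*p,.032) for p in [(25,118),(168,122),(191,306),(66,306)]]);print(r.round(4),r.mean(0)); d=r[3]-r[0]+r[2]-r[1]; print(np.arctan2(d[1],d[0]))
def q(a,t): return (Ro.from_euler('z',a)*Ro.from_euler('x',t)*Ro.from_euler('z',H)*Q0).as_quat()
def go(p,qq,v):
    bot.servo_line(p,qq,velocity=v); o=get_obs(); print(round(o['time_s'],2),np.round(o['position'],4),np.round(o['wrist_force'],1))
a=-.031
go([.497,.093,.041],q(a,0),.02)
go([.497,.091,.047],q(a,0.02),.02)
go([.497,.086,.075],q(a,0.07),.03)
go([.497,.08,.11],q(a,0.07),.06)
snap('wrist','w7');snap('scene','sc7')
```

```text
[[ 0.4262 -0.4661  0.032 ]
 [ 0.4167 -0.3701  0.032 ]
 [ 0.5508 -0.3583  0.032 ]
 [ 0.5631 -0.4561  0.032 ]] [ 0.48920421 -0.41265124  0.032     ]
0.08004251995905176
19.27 [0.4967 0.093  0.0408] [-0.6 -0.1 -0.8]
19.74 [0.4971 0.0908 0.0472] [ 0.5 -0.  -2.5]
20.84 [0.4969 0.086  0.0749] [-0.1 -0.1 -2.9]
21.58 [0.4969 0.08   0.1101] [-0.4  0.3 -3.2]
```

View pics/w7.png

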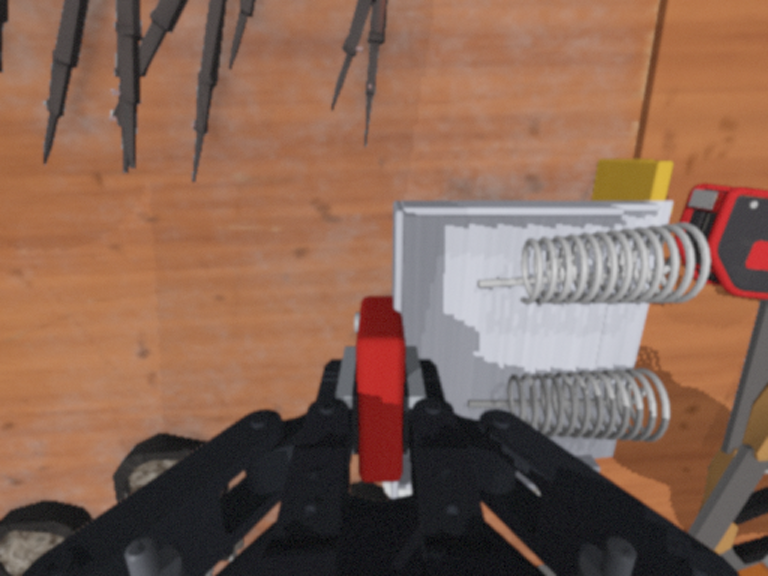

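Run:
```python
from h import *
H=np.pi/2
c=ray('w6',397,202,.022); print(c); R=Ro.from_euler('z',-.031).as_matrix(); l=R.T@(c-np.array([.4975,.0953,0])); print('corner in grip frame',l)
dx=l[0]+.065; print(dx)
c=ray('w4',397,202,.022); R=Ro.from_euler('z',.129).as_matrix(); print(R.T@(c-np.array([.493,-.2178,0])))
def q(a,t): return (Ro.from_euler('z',a)*Ro.from_euler('x',t)*Ro.from_euler('z',H)*Q0).as_quat()
def go(p,qq,v):
    bot.servo_line(p,qq,velocity=v); o=get_obs(); print(round(o['time_s'],2),np.round(o['position'],4),np.round(o['wrist_force'],1))
go([.497,.07,.18],q(-.031,.07),.1)
a=.09
g=np.array([.4897,-.4137,0])-Ro.from_euler('z',a).apply([0,.06,0]); print(g)
go([g[0],g[1],.18],q(a,.07),.15)
go([g[0],g[1],.115],q(a,.0),.06)
snap('wrist','w8');snap('side','s8')
```

```text
[0.43105869 0.10378522 0.022     ]
corner in grip frame [-0.06667239  0.00642179  0.022     ]
-0.0016723920273601228
[-0.06660433  0.00667787  0.022     ]
22.54 [0.4965 0.07   0.1795] [ 0.1  0.4 -2.9]
[ 0.49509271 -0.47345716  0.        ]
26.32 [ 0.4951 -0.4732  0.18  ] [-0.4  0.3 -2.8]
27.55 [ 0.4954 -0.4738  0.1155] [-0.3  0.9 -3. ]
```

View pics/w8.png

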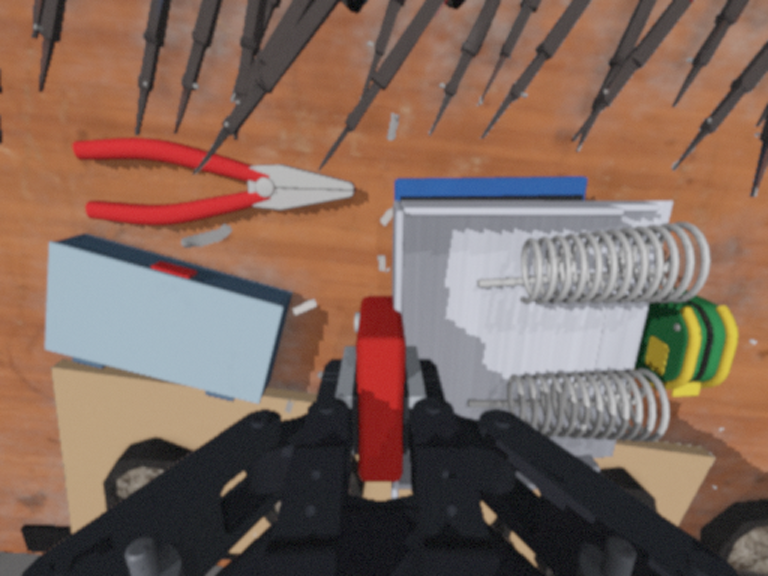

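View pics/s8.png

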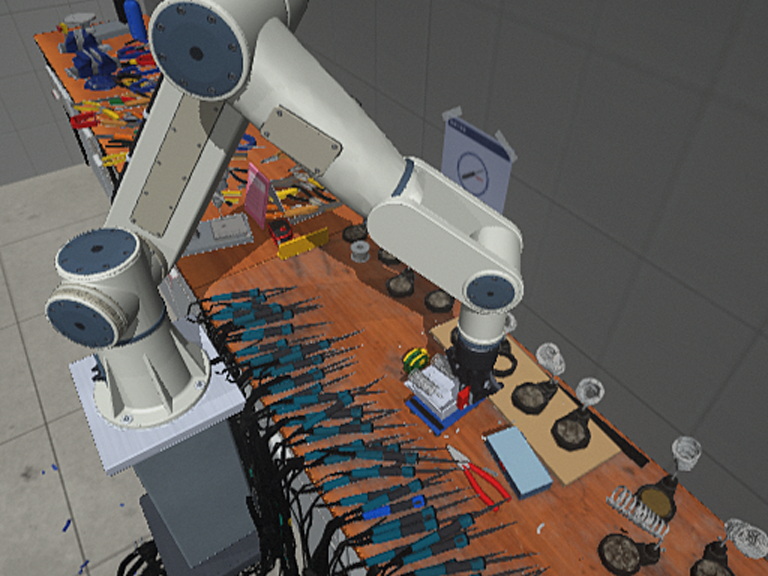

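Run:
```python
from h import *
H=np.pi/2
q=yaw(.09+H); x,y=.4963,-.4735
bot.servo_line([x,y,.078],q,velocity=.05)
z=.078
while z>.0695:
    z-=.001; bot.servo_line([x,y,z],q,velocity=.02); o=get_obs(); print(round(o['time_s'],2),np.round(o['position'],4),np.round(o['wrist_force'],1),np.round(o['ft_torque'],2))
    if o['wrist_force'][2]>0.5: break
snap('wrist','w9');snap('side','s9')
```

```text
28.79 [ 0.4964 -0.4736  0.0773] [-0.8  0.5 -3.7] [-0.16  0.04  0.04]
29.04 [ 0.4963 -0.4735  0.076 ] [-0.2 -0.1 -3. ] [-0.14 -0.06  0.01]
29.29 [ 0.4962 -0.4735  0.0749] [ 0.2  0.6 -3.4] [-0.11  0.05  0.05]
29.54 [ 0.4963 -0.4734  0.0739] [-0.5 -0.1 -3.4] [-0.09  0.03 -0.02]
29.79 [ 0.4963 -0.4735  0.073 ] [ 0.4 -0.1 -3.2] [-0.08 -0.02 -0.02]
30.04 [ 0.4963 -0.4736  0.0728] [-2.6  1.5  5.4] [0.35 0.34 0.05]
```

View pics/w9.png

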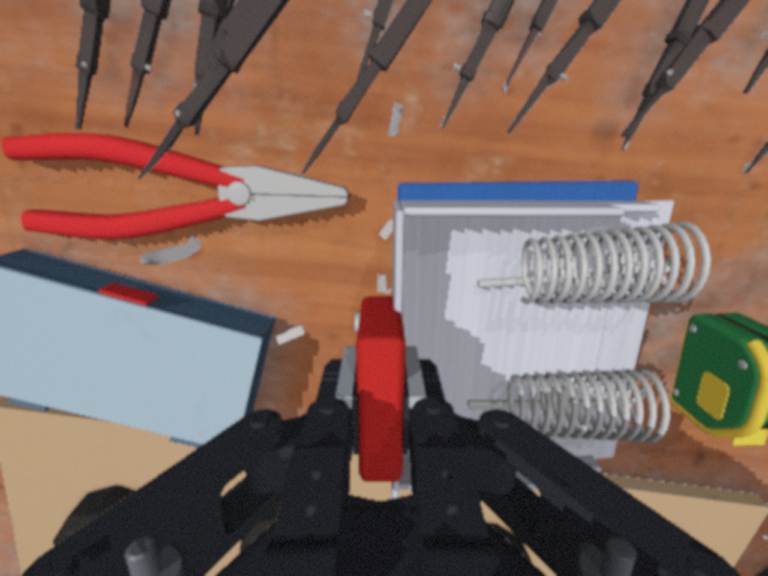

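Run:
```python
from h import *
q=yaw(.09+np.pi/2); x,y=.4963,-.4735
hand.move_gripper(.025); o=get_obs(); print(o['gripper_width'],np.round(o['wrist_force'],1))
bot.servo_line([x,y,.16],q,velocity=.06)
bot.servo_line([x+.02,y,.30],q,velocity=.15)
snap('wrist','w10');snap('side','s10'); print(get_obs()['time_s'])
```

```text
0.024949019179686227 [0.5 0.3 0. ]
33.2167
```

View pics/w10.png

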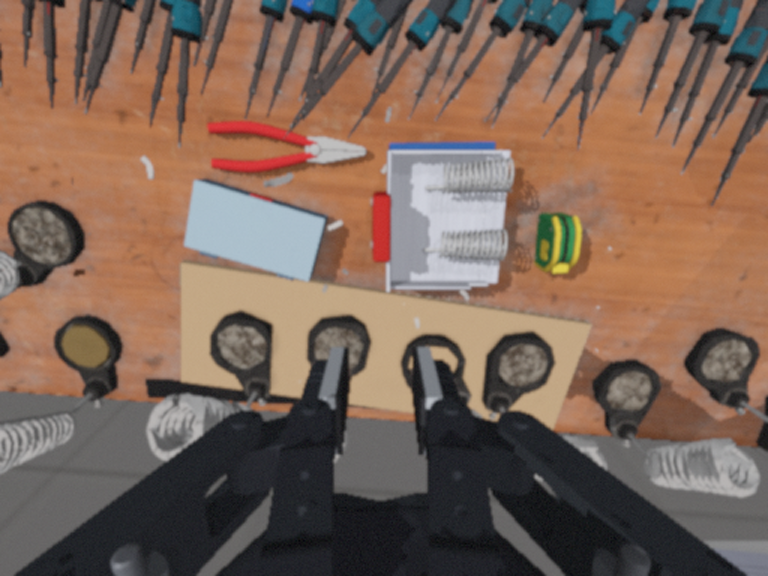

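View pics/s10.png

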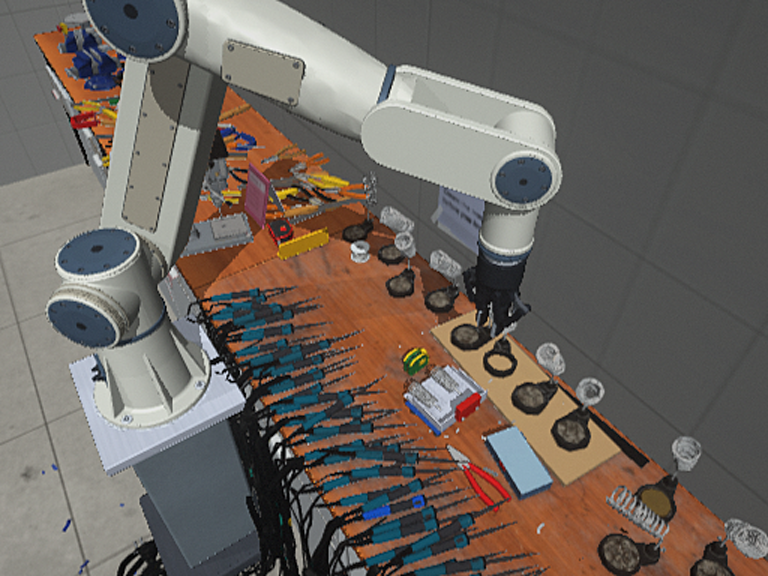

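Scoop is on the rest, both coils are inside, and the tape is standing. I'll check the pose with numbers before handing in.

Run:
```python
from h import *
r=np.array([ray('w10',*p,.054) for p in [(388,152),(387,290)]]); d=r[1]-r[0]; a=np.arctan2(d[1],d[0])
m=r.mean(0)+Ro.from_euler('z',a).apply([0,.0535,0]); print(r.round(4),np.linalg.norm(d),a,m)
g=np.array([ray('w10',*p,.087) for p in [(373,194),(391,194),(391,262),(374,262)]]).mean(0); print(g, g+Ro.from_euler('z',a).apply([0,.06,0]))
for p in [(480,178),(474,245)]:
    c=ray('w10',*p,.055); print(Ro.from_euler('z',-a).apply(c-m))
hand_in()
```

```text
[[ 0.4334 -0.4729  0.054 ]
 [ 0.5615 -0.4615  0.054 ]] 0.12863803122384085 0.08871707388562694 [ 0.49273341 -0.41387605  0.054     ]
[ 0.49547418 -0.47240272  0.087     ] [ 0.49015813 -0.41263868  0.087     ]
[-0.04237825  0.02891708  0.001     ]
[0.01881755 0.02827838 0.001     ]
the job is handed in; nothing more can be done
```

I set the scoop down squarely on the blue rest with both coil holders inside it, and handed the job in after about 33 s of the 67 s allowed.

**What I did:**
- I gripped the green tape measure by its ends and dragged it 50 mm back, away from the scoop's grip, to make finger room.
- I pinched the red grip and slid the scoop until its lip met the stop, at about 16 N. Both coil holders slid onto it.
- I lifted the scoop with the lip tilted up slightly, carried it over the tape measure and lowered it level onto the rest. I then opened the fingers only a little and moved the arm clear.

**Last checks, from the wrist camera after release:**

| Check | Measured | Limit |
|---|---|---|
| Scoop middle to rest middle | about 1–3 mm | 25 mm |
| Scoop turned from the rest | under 0.01 rad | 0.2 rad |
| Coil holders, scoop x | about -42 mm and +19 mm | ±60 mm |
| Coil holders, scoop y | about +29 mm and +28 mm | ±52 mm |

- **Touchdown height:** the scoop touched the rest where the 32 mm table height predicted.
- **Tape measure:** it still stands upright in both last pictures.
- **Bystanders:** those in view in the last pictures look undisturbed, but I did not measure them.
- **Fingers and coil holders:** I saw no contact in the pictures, but there was no direct reading of that force.
- **Disagreement:** two estimates of the scoop's middle differed by about 3 mm, which is well inside the tolerance. No check failed.

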